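# Load the grader's sample tray in the cheese store

### The arm

A 6-joint arm with a two-finger parallel gripper is mounted at the origin on the work surface. World frame = base frame: x ahead of the robot, y to its left, z up, the work surface at z = 0. Lengths are in mm, angles in rad, forces in N, time in s.
With the tool pointing down it reaches from about 350 to 775 mm from the base axis. Payload 7.3 kg.
Tool frame: the origin (TCP) lies on the centre line of the jaws, within the pads' length; the fingertips stand 14 mm ahead of it and the grasp point (between the pads) lies 5 mm behind it; z points along the fingers, y is the line along which they close (so a half turn about z gives the same grasp; the last joint's range is limited). The gripper opens to 92 mm and grips with 3 to 60 N. Pads are 19 mm wide; open, the fingers measure 130 mm over their backs; the gripper's body (75 mm by 190 mm) begins 47 mm behind the grasp point.
Start: joints at [1.204, 0.342, 1.524, -0, 1.275, -0.146], TCP at [114.963, 512.276, 240.741] pointing down, gripper open.
Joint ranges: [-2.53, 2.53], [-0.77, 2.02], [0.04, 2.7], [-1, 4.14], [0.28, 2.66], [-3.11, 3.11]. Speed limits (rad/s): [2.57, 2.57, 3.14, 3.14, 3.14, 3.14].

### API

Orientations are given as [roll, pitch, yaw] about the fixed x, y, z axes, in that order (R = Rz(yaw) Ry(pitch) Rx(roll)).
In Python, from plant import get_obs, capture, bot, spot_in, trace, pinpoint gives the robot as it stands.
- The arm moves only by the tool play_rows, never from a script. Its argument "rows" is a list of rows, each a list of 2 entries, a list of its own where there are three numbers: the shift along the world's x, y, z in units of 3 cm (1.0 is 3 cm), then the turn, a rotation vector about the world's x, y, z in units of 8 degrees (1.0 is 8 degrees). A call has 1 to 12 rows; each row shifts and turns the commanded pose from where the row before left it; what a row does not reach is not made up. A row lasts 1/8 s, in which the tool goes at most 62.5 mm and 10.7 degrees, less where a joint would pass 70% of its speed; a pose out of reach is approached as far as the arm can. A call with a number of a shift or a turn outside -1 to 1 is refused whole. A call with a gripper value outside its range is refused whole. "hand" is the opening, from -1 (shut) to 1 (fully open), set as the call begins (left out, the last holds). The fingers move at their own pace and stop on an object; the grip force is fixed at half the most. Time passes only in rows, so rows that do not move let the fingers close. It gives the time, the measured TCP pose, the force, the opening and the grip force at its end, in the units of the state.
- get_obs(): the state, without advancing time (a new reading comes with each control period).
- capture(name): name is "scene" or "top" or "wrist"; returns a dict with "frame" (420x560x3 uint8, red, green, blue), "fov_y" (degrees; the focal length in pixels is half the picture's height over the tangent of half this angle, whatever the lens; pixels are square), "cx", "cy" (the principal point, pixels), "rvec" (rotation vector, rad) and "tvec" (3), from world to camera coordinates, as OpenCV has them; the wrist camera has in their place "hand_eye" (4x4, takes a point from camera to tool coordinates, whose origin is the TCP and whose axes are the flange's). Camera axes: x right, y down, z forward; pixel columns grow to the right and rows downward; lengths in mm; the calibration is good to about 2 mm. A picture is of the moment at which its call begins: read the wrist's pose just before it. There is no depth.
- bot.close_job(): hands the job in; it is judged then, once.
Trained networks look in the newest picture that a camera, given by its name, has taken for a name from the list of things; names that differ only in an ending like _2 or _b are one class to them, and where a whole thing is asked for, a point or a joint stands for the part that bears it (a point fixed in the world has none). Each returns a list of dicts, best first, with "p" (0 to 1); they miss things now and then, are a little off and sometimes report something else, mostly with a low value. They report only what shows in the picture. A call takes as long as a camera call. They do not tell look-alikes from the thing itself.
- spot_in(query, camera): "at" ([row, column] in pixels, amid what is visible of it).
- trace(query, camera): "mask" (420x560 bool, what is visible of it) and "at" ([row, column] in pixels, amid what is visible of it).
- pinpoint(query, camera): "at" ([row, column] in pixels: a listed point, or the origin of a listed thing).
The state is a dict: "time": time; "joint_positions": joint angles; "dq": joint speeds; "tau": joint torques, N m; "tool_pos": TCP position; "tcp_rot": TCP orientation; "contact_force": force on the tool from outside, world axes, zero at the start; "moment": the same for the moment, N m; "grip_width": finger opening in mm; "finger_force": force on a finger pad.
Only numpy, scipy, OpenCV 4.12 (cv2) and the standard library are available. Lean on these libraries where they do the work, as an engineer would, in place of code of your own. Each camera call takes 0.05 s, during which the arm holds its last target. There are 200 camera calls.

### The job

Load the grader's tray: take the yellow cheese and the amber sample jar from under the top slats of the little rack and set both down gently in the tray's wider, white-floored bay, and lay the blue-handled cheese trier flat along the narrower, blue-floored bay. The jar's cap is loose, so keep the jar upright the whole way and leave it standing. Leave the red cheese, the bottle and the brush where they are.

Things in the scene. Friction and masses are not known exactly. Their poses are not given: they have to be found in the camera images.
- rack: Low fixed wooden rack, red posts. Origin on the table under the middle of three places (x 0, y -120, 0, +120) where cheese, jar and red cheese stand in any order; x points to its back, away from the robot, y along its 400 length. Lower board: top 20 above the table, x -50 to +100, a strip 6 wide and 6 high along its front edge. Posts 12 square at y -194 and +194, x 0 and +49.
- top_slat (a point): Middle of the lower front edge of the rack's front top slat, 125 above the table and 9 in front of the line on which the things stand; axes as the rack's. The slat is 18 square and runs the whole length, a second one 12 wide lies at rack x +43 to +55; they are in the way of a vertical gripper: lean the tool back about 40 degrees, coming from the open front (-x).
- cheese: Miniature yellow waxed cheese, a round ball flattened on top and bottom with a darker band, diameter 58, height 54, about 130 g, one of the three things on the rack's lower board. Origin at the centre of its underside, z up.
- cheese_center (a point): Centre of the yellow cheese, 27 above its underside.
- jar: Amber sample jar with a loose white cap, 44 in diameter over the body, 70 tall, about 110 g, standing on the rack's lower board. Origin at the centre of its underside, z along its axis, up.
- trier: Cheese trier (sampling iron), lying flat on the table in front of the rack, about 100 g. Origin on its underside, at the joint of handle and blade; x points along the blade. Blue handle 20 wide and 18 high from x -80 to x -10, dark collar 28 wide from x -12 to 0, steel blade 12 in diameter, its axis 6 above the underside, from there to x +90.
- trier_grip (a point): Point in the trier's handle to grip it by, 9 above its underside, at x -35 in the trier's frame.
- trier_tip (a point): End of the trier's blade, on the blade's axis, 6 above its underside, at x +90 in the trier's frame.
- tray: Loose, heavy (1.2 kg) aluminium tray on the table, 226 (x) by 282 (y), walls 6 thick, 40 high, floor 6 thick. Origin at the centre of its underside; x points away from the robot, y along the bays. A wall 6 thick, as high as the rim, at x -18 parts the narrower blue-floored bay (86 by 270 inside, robot's side) from the wider white-floored bay (122 by 270, far side).
- trier_bay (a point): Centre of the floor of the narrower, blue-floored bay; axes as the tray's.
- sample_bay (a point): Centre of the floor of the wider, white-floored bay; axes as the tray's.
- red_cheese: Red waxed cheese of the same size as the yellow one, on the rack's lower board; it stays there. Origin at the centre of its underside.
- bottle: White bottle with a blue cap standing on the table beyond the tray, diameter 60, height 150; leave it. Origin at the centre of its underside.
- brush: Hand brush lying on the table to the left; leave it. Origin on its underside.
Not all that is in view belongs to the job. What is meant by the jar is not purple or turquoise, and is the larger of those in its own colour.

How it is judged:
By the outcome, as a careful person would: the job done as asked, in the order asked, and still so for the second after the job is handed in, with the robot touching nothing.
It also fails if it takes over 69 s, if anything falls off the work surface, if the arm or the gripper's body presses on something with over 40 N, if the wrist force passes 120 N, or if a joint passes its speed limit or range.

## Working session

There is one attempt and no reset: what is moved stays moved. The work goes in short steps, Python scripts to look and compute and a tool call to move; the robot and the scene stay as the last step left them, time stands still between calls to the robot, and variables do not carry over. Pictures are saved under pics/ and viewed, at most 10 in all, crops included, and the job is handed in when it is done.

Besides the shell and the picture viewer there is one more tool, called after "Emit:" by a JSON object that holds its "fn" and its "kwargs", one argument or row to a line. play_rows: Moves the arm, as the interface text tells. Shifts and turns lie within -1 to 1; 1 stands for 3 cm of shift or 8 degrees of turn. Its arguments: {"type":"object","properties":{"rows":{"type":"array"},"hand":{"type":"number"}},"required":["rows"]}

```bash
mkdir -p pics; ls; python3 - <<'E'
from plant import *
import cv2,numpy as np
print(get_obs())
for c in ["scene","top"]:
    r=capture(c); cv2.imwrite(f"pics/{c}0.png",r["frame"][:,:,::-1])
    print(c,{k:v for k,v in r.items() if k!="frame"})
    for q in ["cheese_center","cheese","jar","trier_grip","trier_tip","trier","tray","trier_bay","sample_bay","rack","top_slat","red_cheese"]:
        print(q,[(np.round(d["at"],1).tolist(),round(float(d["p"]),2)) for d in pinpoint(q,c)[:4]])
print(get_obs()["time"])
E
```

```text
pics
{'time': 0.0, 'joint_positions': array([ 1.20401686e+00,  3.42755691e-01,  1.52505125e+00, -1.17236747e-05,
        1.27538521e+00, -1.45973858e-01]), 'dq': array([ 1.06986398e-03, -3.67886389e-04,  2.06726992e-03, -8.09556494e-05,
        1.50208999e-03, -1.26464786e-03]), 'tau': array([ 1.09494482e-03, -4.31246996e+01, -2.44226038e+01,  7.19908183e-02,
        5.60121203e-02, -1.67094618e-04]), 'tool_pos': array([114.80739399, 511.88565807, 240.01588747]), 'tcp_rot': array([-3.14000854e+00, -2.21565482e-04,  2.92079029e+00]), 'contact_force': array([ 0.16332543, -0.06535118, -0.02128024]), 'moment': array([0.04057491, 0.02657552, 0.03396705]), 'finger_force': 0.0, 'grip_width': 91.67790796038435}
scene {'fov_y': 52.306889687607665, 'cx': 281.65936641870087, 'cy': 208.28199481182187, 'rvec': array([ 1.99420793,  1.56666414, -0.58736069]), 'tvec': array([-199.20687699, -359.42305737, 1459.07467485])}
cheese_center [([217.5, 335.4], 0.65), ([239.9, 282.7], 0.24)]
cheese [([226.8, 332.5], 0.56), ([319.2, 179.6], 0.42)]
jar [([307.4, 318.1], 0.83), ([207.6, 272.6], 0.78), ([238.8, 
[... 488 characters left out ...]
ov_y': 43.28287785902939, 'cx': 281.899875867782, 'cy': 209.95253447557374, 'rvec': array([ 2.16484813, -2.20479073,  0.05047277]), 'tvec': array([  93.12414601,  616.82253658, 1496.14459473])}
cheese_center [([210.5, 243.7], 0.66)]
cheese [([210.3, 246.3], 0.57)]
jar [([149.0, 276.9], 0.76), ([205.3, 290.0], 0.64), ([254.3, 291.5], 0.55), ([192.0, 336.9], 0.48)]
trier_grip [([268.1, 315.1], 0.59)]
trier_tip [([275.7, 268.9], 0.54)]
trier [([271.7, 301.7], 0.88), ([291.5, 157.4], 0.53), ([211.4, 247.1], 0.32)]
tray [([252.1, 417.6], 0.91)]
trier_bay []
sample_bay [([233.9, 416.6], 0.62)]
rack [([211.6, 246.8], 0.88), ([269.9, 317.3], 0.38)]
top_slat []
red_cheese [([221.1, 205.8], 0.48)]
1.3
```

View images.

View pics/scene0.png

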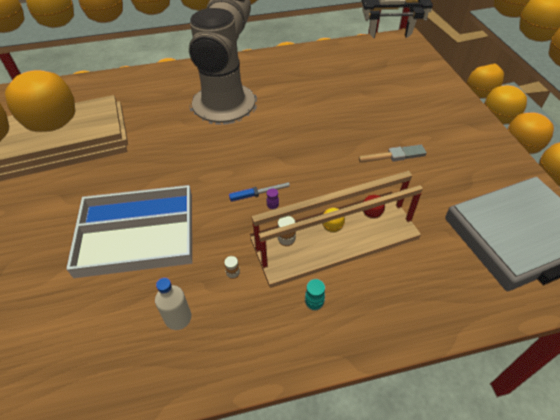

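View pics/top0.png

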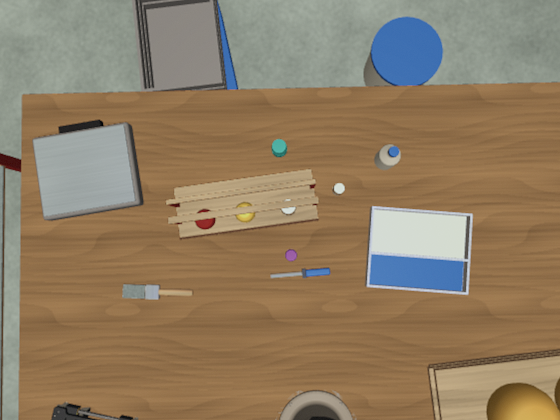

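The scene view shows the rack with the jar (286,231), the yellow cheese (333,219) and the red one (373,207), the trier at (258,192), and the tray at (135,230). A small amber decoy jar stands at (232,266). In the top view the jar is at (290,207), the yellow cheese at (245,211), the purple jar at (291,255) in front of the rack, the trier at (302,272), and the tray at (420,250).

```bash
cat > h.py <<'E'
import numpy as np, cv2
from scipy.spatial.transform import Rotation as Rn
C={"scene":dict(f=210/np.tan(np.radians(52.306889687607665/2)),c=(281.65936641870087,208.28199481182187),r=[1.99420793,1.56666414,-0.58736069],t=[-199.20687699,-359.42305737,1459.07467485]),
"top":dict(f=210/np.tan(np.radians(43.28287785902939/2)),c=(281.899875867782,209.95253447557374),r=[2.16484813,-2.20479073,0.05047277],t=[93.12414601,616.82253658,1496.14459473])}
def ray(cam,rc):
    k=C[cam]; R=Rn.from_rotvec(k["r"]).as_matrix(); d=R.T@np.array([(rc[1]-k["c"][0])/k["f"],(rc[0]-k["c"][1])/k["f"],1])
    return -R.T@np.array(k["t"]), d/np.linalg.norm(d)
def onz(cam,rc,z):
    o,d=ray(cam,rc); return o+d*(z-o[2])/d[2]
def tri(*rays):
    A=sum(np.eye(3)-np.outer(d,d) for o,d in rays); b=sum((np.eye(3)-np.outer(d,d))@o for o,d in rays)
    p=np.linalg.solve(A,b); return p,[float(np.linalg.norm(np.cross(p-o,d))) for o,d in rays]
def proj(cam,p):
    k=C[cam]; q=Rn.from_rotvec(k["r"]).as_matrix()@np.array(p,float)+k["t"]; return (k["c"][1]+k["f"]*q[1]/q[2],k["c"][0]+k["f"]*q[0]/q[2])
E
python3 - <<'E'
from h import *
np.set_printoptions(precision=1,suppress=True)
for n,s,t in [("cheese",(217.5,335.4),(210.5,243.7)),("jar",(238.8,285.7),(205.3,290)),("purple",(207.6,272.6),(254.3,291.5)),("trier",(192.9,257),(271.7,301.7)),("tip",(183.8,286.9),(275.7,268.9)),("tray",(233.5,139.3),(252.1,417.6)),("samp",(241,134.4),(233.9,416.6)),("rack",(235.1,327.8),(211.6,246.8)),("red",(211.5,370),(221.1,205.8))]:
    print(n,*tri(ray("scene",s),ray("top",t)))
# colour blobs
for c in ["scene","top"]:
    im=cv2.imread(f"pics/{c}0.png"); h=cv2.cvtColor(im,cv2.COLOR_BGR2HSV)
    for nm,lo,hi in [("blue",(100,150,80),(125,255,255)),("yel",(20,150,120),(30,255,255)),("white",(20,0,190),(100,60,255)),("purple",(130,80,40),(160,255,255))]:
        n,l,s,ce=cv2.connectedComponentsWithStats(cv2.inRange(h,lo,hi))
        for i in range(1,n):
            if 40<s[i,4]<9000 and s[i,0]>60:
                (x,y),wh,a=cv2.minAreaRect(np.argwhere(l==i)[:,::-1].astype(np.float32))
                print(c,nm,s[i],"rc",ce[i][::-1],"rect",(round(y,1),round(x,1)),np.round(wh,1),round(a,1))
    cv2.imwrite(f"pics/{c}c.png",cv2.resize(im[160:300,60:480] if c=="scene" else im[160:300,150:480],None,fx=1.9 if c=="scene" else 2.4,fy=1.9 if c=="scene" else 2.4,interpolation=cv2.INTER_CUBIC))
E
```

```text
cheese [617.2 190.6  62. ] [3.128953117997774, 3.1289531179977668]
jar [631.   61.5  34.4] [3.151598864538776, 3.1515988645387503]
purple [491.3  59.3  -7. ] [2.703475375226097, 2.7034753752260605]
trier [441.1  29.    7. ] [0.5926718049848749, 0.5926718049849217]
tip [430.8 119.9   9.7] [2.6482950741257016, 2.6482950741256945]
tray [ 490.7 -301.2   -9.3] [6.646031163284223, 6.646031163284207]
samp [ 542.9 -298.    27.2] [0.1650628666202922, 0.16506286662035258]
rack [616.5 182.3  -8.3] [2.380236028656482, 2.380236028656452]
red [590.5 300.1  22. ] [0.26129189215217236, 0.2612918921521821]
scene blue [230 189  24  11 134] rc [193.8 241.4] rect (193.7, 241.6) [ 5.6 24. ] 76.0
scene blue [  87  196   99   26 1399] rc [208.6 136.6] rect (208.6, 136.0) [ 14.2 100.2] 83.7
scene blue [157 279  13  12 124] rc [284.4 163.1] rect (284.5, 163.0) [11. 12.] 90.0
scene yel [524   0  36  22 619] rc [  9.  543.7] rect (10.5, 541.5) [21. 35.] 90.0
scene yel [475  65  25  14 174] rc [ 70.6 485.9] rect (70.1, 486.5) [10.8 24. ] 61.7
scene yel [486  85  40  26 736] rc [ 98.  506.7] rect (98.0, 507.0) [
[... 1033 characters left out ...]
416.1) [91.3 28.7] 4.5
top blue [306 268  24   7  71] rc [270.9 318.5] rect (271.8, 317.5) [ 5.8 23.1] 84.8
top yel [236 213  19   9  83] rc [217.5 245.8] rect (217.5, 245.4) [ 7.6 18.2] 81.9
top yel [504 401  54  19 506] rc [411.2 532.2] rect (410.0, 530.5) [18. 53.] 90.0
top white [385 158  14   6  54] rc [160.7 391.8] rect (160.5, 391.5) [13.  5.] -0.0
top white [334 183  10  10  78] rc [187.7 338.8] rect (187.5, 338.5) [9. 9.] 90.0
top white [282 207  13   7  61] rc [209.5 288.3] rect (210.0, 288.3) [ 5.8 12.2] 81.9
top white [ 371  209   95   50 3918] rc [233.7 418.5] rect (233.7, 418.4) [92.7 42.7] 4.4
top purple [285 250  12  11 104] rc [254.9 290.6] rect (255.0, 290.5) [10. 11.] 90.0
```

View pics/topc.png

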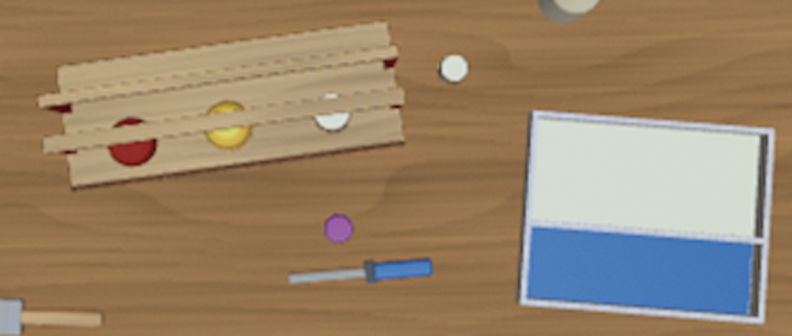

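View pics/scenec.png

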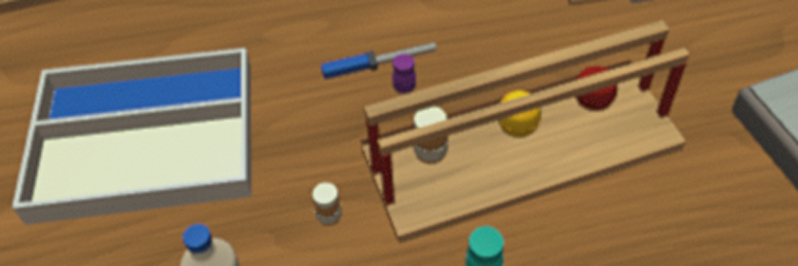

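The crops show the rack's and tray's corners clearly. The jar's cap sits at top crop (332,113) and the cheese at (228,125). The tray rim corners are at top crop (533,111), (774,129), (764,322) and (519,305).

```bash
cat > fit.py <<'E'
from h import *
from scipy.optimize import least_squares
np.set_printoptions(precision=2,suppress=True)
T=lambda x,y:("top",(160+y/2.4,150+x/2.4)); S=lambda x,y:("scene",(160+y/1.9,60+x/1.9))
def fit(obs,g):
    def res(v):
        c,s=np.cos(v[2]),np.sin(v[2]); o=[]
        for (cam,rc),(x,y,z) in obs: o+=list(np.subtract(proj(cam,(v[0]+c*x-s*y,v[1]+s*x+c*y,z+v[3])),rc))
        return o
    r=least_squares(res,g,loss="soft_l1"); print(r.x,np.degrees(r.x[2]),"res",res(r.x)); return r.x
rack=fit([(T(73,187),(-50,200,20)),(T(404,142),(-50,-200,20)),(T(45,152),(-9,200,143)),(T(404,107),(-9,-200,143)),(T(58,67),(100,200,20)),(T(388,23),(100,-200,20)),
 (S(400,237),(100,-200,20)),(S(684,143),(100,200,20)),(S(367,107),(-9,-200,143)),(S(664,24),(-9,200,143))],[616,185,-.1,0])
tray=fit([(T(533,111),(113,141,40)),(T(774,129),(113,-141,40)),(T(764,322),(-113,-141,40)),(T(519,305),(-113,141,40)),(S(41,70),(-113,-141,40)),(S(246,50),(-113,141,40)),(S(249,183),(113,141,40)),(S(17,208),(113,-141,40))],[500,-300,-.05,0])
tr=fit([(S(323,71),(-80,0,12)),(S(436,46),(90,0,8)),(T(433,267),(-80,0,13)),(T(290,278.5),(90,0,6)),(T(371,271.5),(-6,0,20)),(S(374,62),(-6,0,10))],[440,30,1.6,0])
def rp(x,y):
    c,s=np.cos(rack[2]),np.sin(rack[2]); return rack[0]+c*x-s*y,rack[1]+s*x+c*y
for y in(-120,0,120): print("place",y,rp(0,y))
print("captop",tri(ray(*S(430,117)),ray(*T(332,110))), "purple top",onz("top",(255,290.5),45), tri(ray("top",(255,290.5)),ray(*S(403,62))))
print("bottle",onz(*T(565,-18),0))
E
python3 fit.py
```

```text
[613.25 184.57   0.11  -4.94] 6.4134329367547505 res [np.float64(0.9046670708033275), np.float64(-1.1595848586681825), np.float64(1.5375676356501629), np.float64(-0.741904634884861), np.float64(-0.1498842048819995), np.float64(-0.9735163484360783), np.float64(-1.1052053237813197), np.float64(-0.31618311949910094), np.float64(-0.7225062086038747), np.float64(-1.029320292530258), np.float64(-0.47818282234553067), np.float64(-1.027086773106987), np.float64(0.08329317589488028), np.float64(-2.6222180354577063), np.float64(0.7875660111659784), np.float64(-0.3924558607931772), np.float64(0.3502264093849021), np.float64(-2.877936932758331), np.float64(-0.5210620140779554), np.float64(-2.068338122851344)]
[ 497.35 -300.17   -0.09   -3.52] -5.416436858833535 res [np.float64(-0.004705755363687558), np.float64(-0.9760972107072803), np.float64(0.062369625409502305), np.float64(-1.1833752041994785), np.float64(0.325305659254127), np.float64(-1.5403198958809412), np.float64(-0.5040568200421944), np.float64(-0.5367771762004168), np.float64(0.9387493554264381), np.float64(0.14321173901082318), np.fl
[... 380 characters left out ...]
oat64(-0.3250504390888409), np.float64(-1.6358916831204624), np.float64(-0.22526834445079658), np.float64(-1.2732373028635493), np.float64(0.14734093424999628), np.float64(-1.5703565797302304), np.float64(-0.6830099842402149), np.float64(-1.769623362698269)]
place -120 (np.float64(626.6532991783662), np.float64(65.3172601763718))
place 0 (np.float64(613.2490691371311), np.float64(184.56627114502365))
place 120 (np.float64(599.844839095896), np.float64(303.8152821136755))
captop (array([625.36,  65.51,  94.06]), [2.3822166695091003, 2.382216669509072]) purple top [490.16  59.7   45.  ] (array([490.63,  61.15,  52.34]), [1.4683403441965248, 1.4683403441965162])
bottle [ 781.33 -222.05    0.  ]
```

Emit:
{"fn": "play_rows", "kwargs": {
  "rows": [
    [[1, -0.9, 0], [0, 0, 0.8]],
    [[1, -0.9, 0], [0, 0, 0.8]],
    [[1, -0.9, 0], [0, 0, 0.8]],
    [[1, -0.9, -0.1], [0.093, -0.828, 0]],
    [[1, -0.9, -0.1], [0.093, -0.828, 0]],
    [[1, -0.9, -0.1], [0.093, -0.828, 0]],
    [[1, -0.9, -0.1], [0.093, -0.828, 0]],
    [[1, -0.9, -0.1], [0.093, -0.828, 0]],
    [[1, -0.9, -0.1], [0.093, -0.828, 0]],
    [[1, -0.9, -0.2], [0, 0, 0]],
    [[1, -0.9, -0.2], [0, 0, 0]],
    [[0, 0, 0], [0, 0, 0]]
  ],
  "hand": 0.6
}}

```text
time: 2.8
tool_pos: [445.0, 214.9, 211.9]
tcp_rot: [-3.137, 0.691, -3.032]
contact_force: [-0.1, -0.2, -0.3]
grip_width: 73.4
finger_force: 0.0
```

```bash
cat > w.py <<'E'
from h import *
from plant import *
np.set_printoptions(precision=1,suppress=True)
def wrist(name,qs=(),save=True):
    o=get_obs(); r=capture("wrist"); p,e=o["tool_pos"],o["tcp_rot"]
    if save: cv2.imwrite(f"pics/{name}.png",r["frame"][:,:,::-1])
    H=np.array(r["hand_eye"]); Rt=Rn.from_euler("xyz",e).as_matrix()
    f=210/np.tan(np.radians(r["fov_y"]/2))
    def ry(rc):
        d=Rt@H[:3,:3]@np.array([(rc[1]-r["cx"])/f,(rc[0]-r["cy"])/f,1]); return Rt@H[:3,3]+p,d/np.linalg.norm(d)
    det={}
    for q in qs:
        L=pinpoint(q,"wrist")[:3]; det[q]=[(np.round(d["at"],1).tolist(),round(float(d["p"]),2)) for d in L]; print(q,det[q])
    return r,ry,det,o
E
python3 - <<'E'
from w import *
import pickle
r,ry,det,o=wrist("w1",["cheese","cheese_center","jar","top_slat","rack"])
print(o["time"],o["tool_pos"],o["tcp_rot"],o["joint_positions"],o["grip_width"]); print(np.array(r["hand_eye"]),r["fov_y"],r["cx"],r["cy"])
out={q:[(ry(a),p) for a,p in det[q]] for q in det}; pickle.dump(out,open("w1.pkl","wb"))
for z,q in [(47,"cheese_center"),(20,"cheese"),(20,"jar")]:
    for (oo,d),p in out[q]: print(q,p,oo+d*(z-oo[2])/d[2])
E
```

```text
cheese []
cheese_center [([189.7, 236.6], 0.75)]
jar [([48.5, 88.4], 0.92), ([165.4, 131.1], 0.85), ([229.3, 170.7], 0.78)]
top_slat [([254.2, 231.3], 0.73)]
rack [([154.2, 236.1], 0.85)]
2.8 [445.  214.9 211.9] [-3.1  0.7 -3. ] [ 0.4  0.1  2.2 -0.8  0.3 -0.6] 73.39714251902151
[[   0.    -0.9   -0.3   85.3]
 [   1.     0.    -0.     0.3]
 [   0.    -0.3    0.9 -143.2]
 [   0.     0.     0.     1. ]] 59.94418313375641 279.1619083884141 205.06408929836118
cheese_center 0.75 [612.8 186.5  47. ]
jar 0.92 [474.8  71.3  20. ]
jar 0.85 [618.5  69.9  20. ]
jar 0.78 [763.8  91.7  20. ]
```

View pics/w1.png

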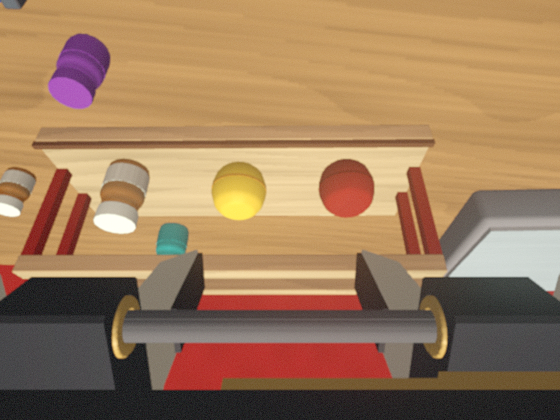

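The wrist view shows the jar at (165,125), the yellow cheese at (189,238), the red cheese at (187,347), and the slat below them. The way in between the posts is clear.

Emit:
{"fn": "play_rows", "kwargs": {
  "rows": [
    [[0.8, -0.7, -0.35], [0, 0, 0]],
    [[0.8, -0.7, -0.35], [0, 0, 0]],
    [[0, 0, 0], [0, 0, 0]]
  ]
}}

```text
time: 3.48
tool_pos: [491.5, 186.3, 212.4]
tcp_rot: [-3.115, 0.666, -3.029]
contact_force: [-0.6, -0.6, -0.7]
grip_width: 73.3
finger_force: 0.0
```

```bash
python3 - <<'E'
from w import *
import pickle
r,ry,det,o=wrist("w2",["cheese","cheese_center","jar","top_slat","rack"])
print(o["tool_pos"],o["tcp_rot"].round(3),o["joint_positions"].round(3)); 
old=pickle.load(open("w1.pkl","rb"))
out={q:[(ry(a),p) for a,p in det[q]] for q in det}; pickle.dump(out,open("w2.pkl","wb"))
for z,q in [(47,"cheese_center"),(20,"cheese"),(20,"jar"),(125,"top_slat")]:
    for (oo,d),p in out[q]: print(q,p,oo+d*(z-oo[2])/d[2])
S={"cheese_center":(217.5,335.4),"jar":(238.8,285.7),"top_slat":(197.4,331.9)};T={"cheese_center":(210.5,243.7)}
for q in ["cheese_center","top_slat"]:
    print(q,tri(old[q][0][0],out[q][0][0],ray("scene",S[q])),tri(old[q][0][0],ray("scene",S[q])),tri(old[q][0][0],out[q][0][0]))
for a in old["jar"]:
  for b in out["jar"]: 
    t=tri(a[0],b[0]); 
    if max(t[1])<6:print("jar",t)
E
```

```text
cheese [([149.9, 268.6], 0.98), ([146.6, 152.5], 0.33)]
cheese_center []
jar [([150.3, 38.6], 0.94), ([3.4, 118.9], 0.89), ([147.9, 152.9], 0.73)]
top_slat [([238.6, 267.0], 0.7)]
rack []
[491.5 186.3 212.4] [-3.1  0.7 -3. ] [ 0.3  0.1  2.1 -0.5  0.3 -0.9]
cheese 0.98 [615.4 183.4  20. ]
cheese 0.33 [624.7  65.3  20. ]
jar 0.94 [644.9 -55.3  20. ]
jar 0.89 [479.3  70.1  20. ]
jar 0.73 [626.7  65.3  20. ]
top_slat 0.7 [610.4 185.7 125. ]Traceback (most recent call last):
  File "<stdin>", line 11, in <module>
IndexError: list index out of range
```

```bash
cat > kin.py <<'E'
from h import *
from scipy.optimize import least_squares
def fk(q,P):
    L1,L2,d,hh,e,off6=P
    Rz=lambda a:Rn.from_euler("z",a); Ry=lambda a:Rn.from_euler("y",a)
    R=Rz(q[0])*Ry(q[1]); p=np.array([0,0,hh])+R.apply([0,0,L1])
    R=R*Ry(q[2]); p=p+R.apply([e,0,L2]); R=R*Rz(q[3])*Ry(q[4]); p=p+R.apply([0,0,d]); R=R*Rz(q[5]+off6)
    return p,R
E
python3 - <<'E'
from kin import *; from plant import get_obs
import json
o=get_obs(); D=[([1.20401686,.342755691,1.52505125,0,1.27538521,-.145973858],[114.8,511.9,240.0],[-3.14,-.0002,2.9208]),(o["joint_positions"].tolist(),o["tool_pos"].tolist(),o["tcp_rot"].tolist())]
json.dump(D,open("D.json","w")); print(D[1])
def res(P,sg):
    r=[]
    for q,p,e in D:
        q=list(q); pp,R=fk(q,P); r+=list((pp-p)/1); r+=list((Rn.from_euler("xyz",e).inv()*R).as_rotvec()*100)
    return r+list((np.array(P[:5])-[400,400,200,200,0])*1e-3)
for o6 in (0,np.pi/2,np.pi,-np.pi/2):
    s=least_squares(res,[400,400,200,200,0,o6],args=(1,)); print(s.cost,s.x.round(3),np.round(s.fun[:12],1))
E
```

```text
([0.3002592400837799, 0.14327212020994212, 2.0997403582881318, -0.5287792526126472, 0.28301501513046307, -0.9125157160590094], [489.8080081378757, 186.7884015866124, 211.9530373030502], [-3.1139118405892536, 0.6650160297696992, -3.0266781126194213])
2926.471813044546 [ 1.780598e+03 -4.640310e+02 -2.368730e+02 -2.998712e+03 -1.243508e+03
  1.571000e+00] [ 71.3 -27.4   0.1  -0.    0.    0.    0.   -0.2  -0.    0.    0.   -0. ]
2926.471813044533 [ 1.780598e+03 -4.640310e+02 -2.368730e+02 -2.998712e+03 -1.243508e+03
  1.571000e+00] [ 71.3 -27.4   0.1  -0.    0.    0.    0.   -0.2  -0.    0.    0.   -0. ]
2926.471813044534 [ 1.780598e+03 -4.640310e+02 -2.368730e+02 -2.998712e+03 -1.243508e+03
  1.571000e+00] [ 71.3 -27.4   0.1  -0.    0.    0.    0.   -0.2  -0.    0.    0.   -0. ]
101622.10466428695 [ 1.780598e+03 -4.640310e+02 -2.368730e+02 -2.998712e+03 -1.243508e+03
 -1.571000e+00] [ 7.130e+01 -2.740e+01  1.000e-01 -0.000e+00 -0.000e+00 -3.142e+02
  0.000e+00 -2.000e-01 -0.000e+00  0.000e+00 -0.000e+00  3.142e+02]
```

```bash
sed -i 's/L1,L2,d,hh,e,off6=P/L1,L2,d,hh,e,off6,s=P/; s/np.array(\[0,0,hh\])+R.apply(\[0,0,L1\])/np.array([0,0,hh])+R.apply([0,s,L1])/' kin.py
cat > kfit.py <<'E'
from kin import *; import json
D=json.load(open("D.json"))
def res(P):
    r=[]
    for q,p,e in D:
        pp,R=fk(q,P); r+=list(pp-p)+list((Rn.from_euler("xyz",e).inv()*R).as_rotvec()*100)
    return r+list((np.array(P[:5])-[400,400,200,200,0])*[.005,.005,.01,.01,.05])
s=least_squares(res,[400,400,200,200,0,np.pi/2,75]); P=s.x
print(s.cost,P.round(2),np.round(s.fun,1)); json.dump(P.tolist(),open("P.json","w"))
lo=[-2.53,-.77,.04,-1,.28,-3.11];hi=[2.53,2.02,2.7,4.14,2.66,3.11]
def ik(p,yaw,lean,q0=[.3,.2,2,-.5,.4,-.9]):
    # yaw: direction of lean-forward; R: z tool = (sin lean fwd, -cos lean); tool y along Rz(yaw) y
    R=Rn.from_euler("z",yaw,degrees=True)*Rn.from_euler("y",-lean,degrees=True)*Rn.from_euler("xyz",[np.pi,0,np.pi])
    f=lambda q:np.r_[(fk(q,P)[0]-p),(R.inv()*fk(q,P)[1]).as_rotvec()*300]
    best=None
    for g in (q0,[.3,.6,1.5,0,1,-.3],[-.4,.5,1.6,.3,.8,-.3]):
        g=np.clip(g,np.array(lo)+.01,np.array(hi)-.01); r=least_squares(f,g,bounds=(lo,hi))
        if best is None or r.cost<best.cost: best=r
    return best.x,np.linalg.norm(best.fun)
if __name__=="__main__":
  np.set_printoptions(precision=2,suppress=True)
  z=np.array([.639,.072,-.766])
  for lean in (32,36,40,44):
   for s in (-190,-120,-60,5):
    l=np.radians(lean); z=np.array([np.sin(l)*.9937,np.sin(l)*.1117,-np.cos(l)])
    print(lean,s,"cheese",*ik(np.array([613.2,185,47])+z*s,6.4,lean),"jar",*ik(np.array([626.5,65.5,48])+z*s,6.4,lean))
  for yaw in (6.4,-5.4,-20): 
   for z in (40,200): print("tray",yaw,z,ik([540,-360,z],yaw,40),ik([550,-250,z],yaw,40))
E
python3 kfit.py
```

```text
1.858740243765888 [531.44 362.87 293.83 159.67  21.15   1.57  75.68] [ 0.6 -0.3 -0.1 -0.   0.   0.  -0.1  0.7  0.1  0.   0.  -0.   0.7 -0.2
  0.9 -0.4  1.1]
32 -190 cheese [ 0.22  0.19  1.99 -0.14  0.41 -1.35] 8.848391715543974e-14 jar [-0.11  0.15  2.03  0.28  0.42 -2.01] 8.640863970221704e-14
32 -120 cheese [ 0.21  0.33  1.99 -0.19  0.28 -1.3 ] 2.961035847311149 jar [-0.09  0.3   2.03  0.39  0.28 -2.12] 1.5812941921774475
32 -60 cheese [ 0.21  0.45  1.92 -0.24  0.28 -1.25] 19.43987004514228 jar [-0.09  0.43  1.96  0.45  0.28 -2.18] 18.85442918624207
32 5 cheese [ 0.22  0.59  1.83 -0.29  0.28 -1.19] 33.446948760923085 jar [-0.09  0.56  1.88  0.53  0.28 -2.26] 33.587026092250305
36 -190 cheese [ 0.23  0.17  2.08 -0.25  0.28 -1.24] 1.3872883084139267 jar [-0.12  0.13  2.13  0.48  0.3  -2.23] 1.2424582187432684e-13
36 -120 cheese [ 0.24  0.32  2.   -0.34  0.28 -1.14] 23.422252896207613 jar [-0.13  0.29  2.07  0.66  0.28 -2.42] 19.85884700774942
36 -60 cheese [ 0.25  0.45  1.92 -0.45  0.28 -1.02] 38.26953567627655 jar [-0.16  0.42  2.03  1.02  0.28 -2.81] 34.752864877866664
36 5 cheese 
[... 1553 characters left out ...]
,  1.82,  0.95,  0.47, -3.11]), np.float64(49.032074269341024)) (array([-0.68,  0.54,  1.97,  1.07,  0.33, -3.11]), np.float64(52.350307595738144))
tray -5.4 200 (array([-0.93,  0.39,  1.8 ,  0.9 ,  0.65, -3.06]), np.float64(8.880653427938785e-14)) (array([-0.75,  0.29,  1.95,  0.95,  0.5 , -2.99]), np.float64(2.371013830626523e-13))
tray -20 40 (array([-0.82,  0.59,  1.91,  1.17,  0.28, -3.11]), np.float64(37.837731982267904)) (array([-0.69,  0.53,  2.01,  1.27,  0.28, -3.11]), np.float64(53.46053279920828))
tray -20 200 (array([-0.85,  0.35,  1.86,  0.84,  0.43, -2.75]), np.float64(2.1439055791912504e-13)) (array([-0.65,  0.27,  1.99,  0.75,  0.28, -2.53]), np.float64(0.19539850874159886))
```

```bash
cat > t.py <<'E'
import sys
from kfit import *
np.set_printoptions(precision=2,suppress=True)
def ik2(p,yaw,lean,g,flip):
    R=Rn.from_euler("z",yaw,degrees=True)*Rn.from_euler("y",-lean,degrees=True)*Rn.from_euler("xyz",[np.pi,0,np.pi])
    if flip: R=R*Rn.from_euler("z",np.pi)
    f=lambda q:np.r_[(fk(q,P)[0]-p),(R.inv()*fk(q,P)[1]).as_rotvec()*300]
    g=np.clip(g,np.array(lo)+.01,np.array(hi)-.01); r=least_squares(f,g,bounds=(lo,hi)); return r.x,np.linalg.norm(r.fun)
if __name__=="__main__":
  for lean in (48,52,56,60):
   for s in (-190,-100,5):
    l=np.radians(lean); z=np.array([np.sin(l)*.9937,np.sin(l)*.1117,-np.cos(l)])
    for n,c in (("cheese",[613.2,185,52]),("jar",[626.5,65.5,52])):
      print(lean,s,n,*ik2(np.array(c)+z*s,6.4,lean,[.2,.3,2.4,3.14,.4,-1.5],True))
  for lean in (20,52,56):
   for yaw in (6.4,-5,-20,-35):
    for c in ([548,-365,40],[560,-250,40],[550,-250,200]): print("tray",lean,yaw,c,*ik2(c,yaw,lean,[-.5,.3,2.4,3.1,.4,-1.5],True))
  for c in ([440,-4,16],[440,-4,150],[433,-330,22]): print("trier",c,*ik2(c,3.9,0,[-.2,.3,2,0.,.9,0],False),*ik2(c,3.9,0,[-.2,.3,2,0.,.9,-.2],True))
E
python3 t.py
```

```text
1.858740243765888 [531.44 362.87 293.83 159.67  21.15   1.57  75.68] [ 0.6 -0.3 -0.1 -0.   0.   0.  -0.1  0.7  0.1  0.   0.  -0.   0.7 -0.2
  0.9 -0.4  1.1]
48 -190 cheese [ 0.26  0.18  2.37  3.58  0.28 -1.89] 5.646226738712717
48 -190 jar [-0.19  0.13  2.4   2.32  0.31 -0.97] 3.026212601277299e-13
48 -100 cheese [ 0.23  0.4   2.28  3.37  0.38 -1.71] 1.311858364619384e-11
48 -100 jar [-0.13  0.38  2.33  2.7   0.43 -1.33] 4.2202715667682665e-14
48 5 cheese [ 0.21  0.63  2.14  3.3   0.46 -1.65] 8.974280797459515e-14
48 5 jar [-0.08  0.61  2.18  2.84  0.5  -1.44] 1.7143720138106765e-13
52 -190 cheese [ 0.27  0.21  2.44  3.44  0.43 -1.75] 1.5475745404819946e-12
52 -190 jar [-0.22  0.17  2.5   2.56  0.48 -1.25] 7.98549972928675e-13
52 -100 cheese [ 0.23  0.43  2.35  3.33  0.55 -1.65] 1.516543313897003e-13
52 -100 jar [-0.14  0.42  2.4   2.78  0.6  -1.43] 2.4188684379880173e-13
52 5 cheese [ 0.21  0.65  2.18  3.28  0.6  -1.62] 2.7134927983922953e-12
52 5 jar [-0.09  0.64  2.23  2.88  0.64 -1.48] 2.315633397155495e-12
56 -190 cheese [ 0.28  0.27  2.53  3.37  0.64 -1.66] 2.2657081734324286e-
[... 3709 characters left out ...]
28e-13
tray 56 -35 [548, -365, 40] [-0.76  0.71  2.2   2.96  0.75 -1.52] 8.989718864070324e-13
tray 56 -35 [560, -250, 40] [-0.5   0.7   2.31  3.27  0.84 -1.59] 1.4545308572489936e-12
tray 56 -35 [550, -250, 200] [-0.51  0.3   2.19  3.39  0.34 -1.75] 1.9723443252990694e-13
trier [440, -4, 16] [-0.18  0.5   2.07  0.    0.57 -1.82] 1.930076414284369e-12 [-0.18  0.5   2.07  0.    0.57  1.32] 2.592530123478106e-13
trier [440, -4, 150] [-0.18  0.28  1.9   0.    0.96 -1.82] 1.8580768589756854e-13 [-0.18  0.28  1.9   0.    0.96  1.32] 1.4622894010320425e-13
trier [433, -330, 22] [-0.79  0.61  1.77  0.    0.76 -2.43] 1.5024521851572215e-13 [-0.79  0.61  1.77  0.    0.76  0.71] 2.0376018024700714e-13
```

```bash
cat > path.py <<'E'
from t import *
def rows_q(Q):
    out=[]
    for a,b in zip(Q[:-1],Q[1:]):
        pa,Ra=fk(a,P);pb,Rb=fk(b,P); out.append([np.round((pb-pa)/30,2).tolist(),np.round((Rb*Ra.inv()).as_rotvec(degrees=True)/8,2).tolist()])
    return out
if __name__=="__main__":
  q0=np.array(json.load(open("D.json"))[1][0])
  l=np.radians(52); z=np.array([np.sin(l)*.9937,np.sin(l)*.1117,-np.cos(l)])
  q1,e=ik2(np.array([613.2,185,52])-190*z,6.4,52,[.2,.3,2.4,3.14,.4,-1.5],True)
  print(q1,e,fk(q1,P)[0])
  N=24; Q=[]
  for i in range(N+1):
    t=i/N; q=q0+(q1-q0)*t; q[4]+=.35*np.sin(np.pi*t); q[1]-=.12*np.sin(np.pi*t); q[2]-=.1*np.sin(np.pi*t); Q.append(q)
  for q in Q[::3]: print(q,fk(q,P)[0],fk(q,P)[1].as_matrix()[:,2])
  R=rows_q(Q); print(np.abs([r[0]+r[1] for r in R]).max(0)); print(json.dumps(R[:12])); print(json.dumps(R[12:]))
E
python3 path.py | tail -n +2
```

```text
0.9 -0.4  1.1]
[ 0.27  0.21  2.44  3.44  0.43 -1.75] 1.5475745404819946e-12 [464.42 168.28 168.98]
[ 0.3   0.14  2.1  -0.53  0.28 -0.91] [489.73 187.52 212.02] [ 0.62  0.04 -0.79]
[ 0.3   0.11  2.1  -0.03  0.43 -1.02] [433.4  207.11 196.66] [ 0.46  0.13 -0.88]
[ 0.29  0.07  2.11  0.46  0.57 -1.12] [382.92 267.65 203.56] [ 0.32  0.35 -0.88]
[ 0.29  0.06  2.13  0.96  0.66 -1.23] [360.42 339.39 242.8 ] [ 0.28  0.61 -0.75]
[ 0.28  0.06  2.17  1.46  0.7  -1.33] [376.4  385.31 298.8 ] [ 0.36  0.77 -0.52]
[ 0.28  0.07  2.22  1.95  0.7  -1.44] [424.09 382.1  337.3 ] [ 0.54  0.77 -0.33]
[ 0.28  0.11  2.28  2.45  0.64 -1.54] [477.01 329.34 327.01] [ 0.75  0.61 -0.28]
[ 0.27  0.16  2.36  2.94  0.54 -1.64] [498.23 247.66 262.2 ] [ 0.85  0.34 -0.4 ]
[ 0.27  0.21  2.44  3.44  0.43 -1.75] [464.42 168.28 168.98] [ 0.78  0.09 -0.62]
[0.65 0.95 1.06 0.89 0.72 0.91]
[[[-0.59, 0.04, -0.21], [0.57, 0.47, -0.67]], [[-0.64, 0.22, -0.18], [0.63, 0.5, -0.6]], [[-0.65, 0.4, -0.12], [0.68, 0.51, -0.54]], [[-0.62, 0.56, -0.04], [0.73, 0.5, -0.48]], [[-0.57, 0.69, 0.07], [0.79, 0.48, -0.43]], [[-0.49, 0.78, 0.2], [0.83, 0.44, -0.39]], [[-0.38, 0.82, 0.32], [0.86, 0.4, -0.37]], [[-0.25, 0.81, 0.44], [0.89, 0.35, -0.37]], [[-0.11, 0.76, 0.54], [0.89, 0.3, -0.39]], [[0.03, 0.66, 0.61], [0.89, 0.26, -0.42]], [[0.18, 0.52, 0.64], [0.86, 0.22, -0.47]], [[0.32, 0.35, 0.62], [0.83, 0.2, -0.53]]]
[[[0.44, 0.16, 0.55], [0.78, 0.2, -0.6]], [[0.54, -0.04, 0.44], [0.71, 0.21, -0.67]], [[0.61, -0.23, 0.29], [0.64, 0.24, -0.74]], [[0.63, -0.42, 0.1], [0.57, 0.28, -0.8]], [[0.6, -0.6, -0.11], [0.49, 0.34, -0.84]], [[0.53, -0.74, -0.33], [0.43, 0.41, -0.88]], [[0.41, -0.85, -0.54], [0.36, 0.48, -0.9]], [[0.25, -0.92, -0.73], [0.31, 0.54, -0.91]], [[0.05, -0.95, -0.89], [0.28, 0.61, -0.9]], [[-0.16, -0.94, -1.0], [0.26, 0.66, -0.89]], [[-0.38, -0.89, -1.05], [0.25, 0.7, -0.88]], [[-0.58, -0.81, -1.06], [0.25, 0.72, -0.87]]]
```

Emit:
{"fn": "play_rows", "kwargs": {
  "rows": [
    [[-0.59, 0.04, -0.21], [0.57, 0.47, -0.67]],
    [[-0.64, 0.22, -0.18], [0.63, 0.5, -0.6]],
    [[-0.65, 0.4, -0.12], [0.68, 0.51, -0.54]],
    [[-0.62, 0.56, -0.04], [0.73, 0.5, -0.48]],
    [[-0.57, 0.69, 0.07], [0.79, 0.48, -0.43]],
    [[-0.49, 0.78, 0.2], [0.83, 0.44, -0.39]],
    [[-0.38, 0.82, 0.32], [0.86, 0.4, -0.37]],
    [[-0.25, 0.81, 0.44], [0.89, 0.35, -0.37]],
    [[-0.11, 0.76, 0.54], [0.89, 0.3, -0.39]],
    [[0.03, 0.66, 0.61], [0.89, 0.26, -0.42]],
    [[0.18, 0.52, 0.64], [0.86, 0.22, -0.47]],
    [[0.32, 0.35, 0.62], [0.83, 0.2, -0.53]]
  ]
}}

```text
time: 5.28
tool_pos: [377.0, 385.0, 299.3]
tcp_rot: [2.221, -0.532, 2.341]
contact_force: [0.5, 1.0, 0.5]
grip_width: 73.0
finger_force: 0.0
```

```bash
cat > st.py <<'E'
from plant import get_obs; import json,numpy as np
o=get_obs(); D=json.load(open("D.json")); D.append([o["joint_positions"].tolist(),o["tool_pos"].tolist(),o["tcp_rot"].tolist()]); json.dump(D,open("D.json","w"))
print(o["time"],o["joint_positions"].round(3),o["tool_pos"].round(1))
E
python3 st.py; python3 kfit.py|head -3
```

```text
5.275 [ 0.257  0.053  2.181  1.454  0.724 -1.343] [377.  385.  299.3]
3.1645658076398373 [511.08 376.42 303.36 212.44  42.32   1.57  76.53] [-0.2 -0.1 -0.2 -0.   0.   0.   0.3  0.3  0.2  0.   0.  -0.   0.  -0.3
  0.   0.  -0.  -0.   0.6 -0.1  1.   0.1  2.1]
32 -190 cheese [ 0.22  0.18  1.99 -0.14  0.41 -1.36] 7.235335801614892e-14 jar [-0.11  0.15  2.03  0.29  0.43 -2.02] 9.575085309899255e-14
```

Emit:
{"fn": "play_rows", "kwargs": {
  "rows": [
    [[0.44, 0.16, 0.55], [0.78, 0.2, -0.6]],
    [[0.54, -0.04, 0.44], [0.71, 0.21, -0.67]],
    [[0.61, -0.23, 0.29], [0.64, 0.24, -0.74]],
    [[0.63, -0.42, 0.1], [0.57, 0.28, -0.8]],
    [[0.6, -0.6, -0.11], [0.49, 0.34, -0.84]],
    [[0.53, -0.74, -0.33], [0.43, 0.41, -0.88]],
    [[0.41, -0.85, -0.54], [0.36, 0.48, -0.9]],
    [[0.25, -0.92, -0.73], [0.31, 0.54, -0.91]],
    [[0.05, -0.95, -0.89], [0.28, 0.61, -0.9]],
    [[-0.16, -0.94, -1.0], [0.26, 0.66, -0.89]],
    [[-0.38, -0.89, -1.0], [0.25, 0.7, -0.88]],
    [[-0.58, -0.81, -1.0], [0.25, 0.72, -0.87]]
  ]
}}

```text
time: 6.78
tool_pos: [464.7, 167.4, 171.2]
tcp_rot: [-3.134, -0.903, 0.103]
contact_force: [0.6, -0.2, 0.3]
grip_width: 73.4
finger_force: 0.0
```

```bash
python3 st.py; python3 kfit.py|head -2; cat > go.py <<'E'
# print rows from the present pose to TCP target p with yaw,lean (flipped), n rows
import sys
from t import *; from plant import get_obs
def target(yaw,lean,flip=True):
    R=Rn.from_euler("z",yaw,degrees=True)*Rn.from_euler("y",-lean,degrees=True)*Rn.from_euler("xyz",[np.pi,0,np.pi])
    return R*Rn.from_euler("z",np.pi) if flip else R
def delta(p,R):
    o=get_obs(); dp=(np.array(p)-o["tool_pos"])/30; dr=(R*Rn.from_euler("xyz",o["tcp_rot"]).inv()).as_rotvec(degrees=True)/8
    print("total shift",dp.round(2),"turn",dr.round(2))
E
python3 - <<'E' | tail -12
from w import *
import pickle
r,ry,det,o=wrist("w3",["cheese_center","jar","top_slat","cheese"])
old=pickle.load(open("w1.pkl","rb")); old2=pickle.load(open("w2.pkl","rb"))
out={q:[(ry(a),p) for a,p in det[q]] for q in det}; pickle.dump(out,open("w3.pkl","wb"))
for z,q in [(47,"cheese_center"),(20,"jar"),(20,"cheese")]:
    for (oo,d),p in out[q]: print(q,p,oo+d*(z-oo[2])/d[2])
for q,L in (("cheese_center",old),("top_slat",old),("cheese",old2)):
    if out[q] and L[q]: print(q,tri(L[q][0][0],out[q][0][0]))
from go import *
l=np.radians(52); z=np.array([np.sin(l)*.9937,np.sin(l)*.1117,-np.cos(l)])
delta(np.array([613.2,185,52])-120*z,target(6.4,52))
E
```

```text
6.775 [ 0.264  0.232  2.413  3.437  0.417 -1.742] [464.7 167.4 171.2]
3.3910228563104408 [506.31 379.35 303.9  222.18  46.07   1.57  76.42] [-0.  -0.1  0.1 -0.   0.   0.  -0.   0.   0.   0.   0.  -0.   0.  -0.1
 -0.   0.  -0.  -0.   0.1  0.1 -0.1 -0.   0.  -0.   0.5 -0.1  1.   0.2
cheese [([201.2, 272.4], 0.94)]
cheese_center 0.76 [613.1 187.   47. ]
jar 0.88 [767.5  95.8  20. ]
jar 0.56 [662.5 -65.8  20. ]
cheese 0.94 [611.6 191.1  20. ]
cheese_center (array([613. , 186.8,  47. ]), [0.26718162418229224, 0.2671816241823649])
top_slat (array([605.2, 184.6, 124.8]), [2.265098618217955, 2.2650986182178663])
cheese (array([601.4, 186.3,  33.8]), [3.508155565652096, 3.5081555656520442])
3.3910228563104408 [506.3 379.4 303.9 222.2  46.1   1.6  76.4] [-0.  -0.1  0.1 -0.   0.   0.  -0.   0.   0.   0.   0.  -0.   0.  -0.1
 -0.   0.  -0.  -0.   0.1  0.1 -0.1 -0.   0.  -0.   0.5 -0.1  1.   0.2
  2.3]
total shift [ 1.76  0.2  -1.58] turn [-0.01  0.01 -0.02]
```

View pics/w3.png

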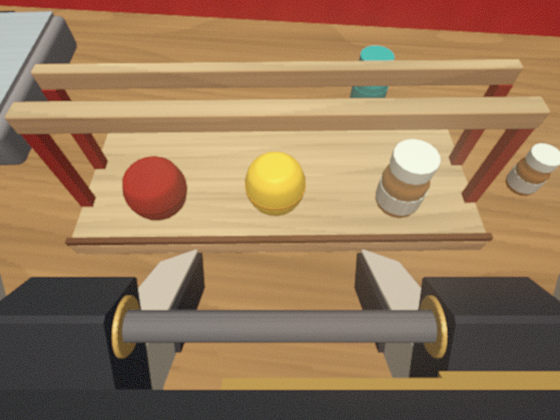

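The view shows the rack from the front at the flipped wrist: red (188,154), yellow (182,275), jar (178,407), both slats above. The line in is clear.

Emit:
{"fn": "play_rows", "kwargs": {
  "rows": [
    [[0.7, 0.09, -0.57], [0, 0, 0]],
    [[0.7, 0.09, -0.57], [0, 0, 0]],
    [[0.7, 0.09, -0.57], [0, 0, 0]],
    [[0.7, 0.09, -0.57], [0, 0, 0]],
    [[0.7, 0.09, -0.57], [0, 0, 0]],
    [[0.7, 0.09, -0.57], [0, 0, 0]],
    [[0.5, 0.07, -0.41], [0, 0, 0]],
    [[0.38, 0.05, -0.31], [0, 0, 0]],
    [[0, 0, 0], [0, 0, 0]]
  ],
  "hand": 0.85
}}

```text
time: 8.15
tool_pos: [618.7, 187.7, 47.9]
tcp_rot: [-3.137, -0.907, 0.11]
contact_force: [-0.3, 0.5, -0.2]
grip_width: 84.8
finger_force: 0.0
```

Emit:
{"fn": "play_rows", "kwargs": {
  "rows": [
    [[0, 0, 0], [0, 0, 0]],
    [[0, 0, 0], [0, 0, 0]],
    [[0, 0, 0], [0, 0, 0]],
    [[0, 0, 0], [0, 0, 0]]
  ],
  "hand": -1
}}

```text
time: 8.65
tool_pos: [618.1, 187.5, 48.4]
tcp_rot: [-3.137, -0.907, 0.109]
contact_force: [-2.2, 0.5, 2.1]
grip_width: 57.0
finger_force: 30.0
```

```bash
python3 - <<'E' | tail -12
from go import *
g=get_obs()["joint_positions"]
W=[((606,186,60),6.4),((480,172,120),6.4),((470,168,185),6.4)]+[((470+8*i,168-52*i,185),6.4-1.15*i) for i in range(1,11)]+[((557,-361,32),-5.1)]
for p,y in W:
    g,e=ik2(p,y,52,g,True); print(p,round(y,1),g,round(e,3))
E
```

```text
(470, 168, 185) 6.4 [ 0.26  0.2   2.39  3.48  0.36 -1.79] 0.0
(478, 116, 185) 5.2 [ 0.07  0.18  2.42  3.1   0.36 -1.54] 0.0
(486, 64, 185) 4.1 [-0.12  0.17  2.44  2.73  0.39 -1.31] 0.0
(494, 12, 185) 3.0 [-0.31  0.17  2.43  2.42  0.43 -1.13] 0.0
(502, -40, 185) 1.8 [-0.47  0.19  2.4   2.18  0.48 -1.  ] 0.0
(510, -92, 185) 0.7 [-0.61  0.22  2.35  2.    0.53 -0.9 ] 0.0
(518, -144, 185) -0.5 [-0.72  0.26  2.29  1.85  0.56 -0.82] 0.0
(526, -196, 185) -1.6 [-0.81  0.3   2.21  1.74  0.6  -0.74] 0.0
(534, -248, 185) -2.8 [-0.88  0.35  2.13  1.63  0.62 -0.67] 0.0
(542, -300, 185) -3.9 [-0.94  0.4   2.03  1.54  0.65 -0.59] 0.0
(550, -352, 185) -5.1 [-0.98  0.45  1.93  1.46  0.67 -0.52] 0.0
(557, -361, 32) -5.1 [-0.98  0.77  1.97  1.9   0.71 -1.08] 0.0
```

Emit:
{"fn": "play_rows", "kwargs": {
  "rows": [
    [[0, 0, 0.3], [0, 0, 0]],
    [[-0.1, -0.01, 0.2], [0, 0, 0]],
    [[-0.8, -0.09, 0], [0, 0, 0]],
    [[-0.9, -0.1, 0], [0, 0, 0]],
    [[-0.9, -0.1, 0.1], [0, 0, 0]],
    [[-0.9, -0.1, 0.3], [0, 0, 0]],
    [[-0.7, -0.08, 0.7], [0, 0, 0]],
    [[-0.5, -0.06, 0.9], [0, 0, 0]],
    [[-0.2, 0, 0.9], [0, 0, 0]],
    [[0, 0, 0.9], [0, 0, 0]]
  ]
}}

```text
time: 9.9
tool_pos: [466.9, 171.1, 177.7]
tcp_rot: [-3.137, -0.905, 0.109]
contact_force: [1.3, 0.4, -1.4]
grip_width: 56.7
finger_force: 30.0
```

Emit:
{"fn": "play_rows", "kwargs": {
  "rows": [
    [[0.06, -0.96, 0.03], [0, 0, -0.08]],
    [[0.06, -0.96, 0.03], [0, 0, -0.08]],
    [[0.06, -0.96, 0.03], [0, 0, -0.08]],
    [[0.06, -0.96, 0.03], [0, 0, -0.08]],
    [[0.06, -0.96, 0.03], [0, 0, -0.08]],
    [[0.06, -0.96, 0.03], [0, 0, -0.08]],
    [[0.06, -0.96, 0.03], [0, 0, -0.08]],
    [[0.06, -0.96, 0.03], [0, 0, -0.08]],
    [[0.06, -0.96, 0.03], [0, 0, -0.08]],
    [[0.06, -0.96, 0.03], [0, 0, -0.08]],
    [[0.06, -0.96, 0.03], [0, 0, -0.08]],
    [[0.06, -0.96, 0.03], [0, 0, -0.08]]
  ]
}}

```text
time: 11.4
tool_pos: [489.3, -175.4, 188.0]
tcp_rot: [-3.139, -0.906, -0.025]
contact_force: [1.0, -0.1, -2.3]
grip_width: 56.4
finger_force: 30.0
```

Emit:
{"fn": "play_rows", "kwargs": {
  "rows": [
    [[0.06, -0.96, 0.03], [0, 0, -0.08]],
    [[0.06, -0.96, 0.03], [0, 0, -0.08]],
    [[0.06, -0.96, 0.03], [0, 0, -0.08]],
    [[0.06, -0.96, 0.03], [0, 0, -0.08]],
    [[0.06, -0.96, 0.03], [0, 0, -0.08]],
    [[0.06, -0.8, 0.03], [0, 0, -0.08]],
    [[0, 0, 0], [0, 0, 0]]
  ]
}}

```text
time: 12.28
tool_pos: [500.3, -343.7, 193.4]
tcp_rot: [-3.139, -0.906, -0.092]
contact_force: [-0.2, 0.5, -1.6]
grip_width: 57.3
finger_force: 30.0
```

```bash
python3 st.py; python3 - <<'E'
from w import *
r,ry,det,o=wrist("w4",["sample_bay","tray","trier_bay","cheese"])
for z,q in [(6,"sample_bay"),(6,"trier_bay"),(0,"tray")]:
    for a,p in det[q]: oo,d=ry(a); print(q,p,oo+d*(z-oo[2])/d[2])
E
```

```text
12.275 [-1.074  0.379  2.025  1.431  0.724 -0.561] [ 500.3 -343.7  193.4]
sample_bay []
tray [([368.1, 228.8], 0.7)]
trier_bay []
cheese [([316.6, 277.8], 0.81)]
tray 0.7 [ 503.5 -298.8    0. ]
```

View pics/w4.png

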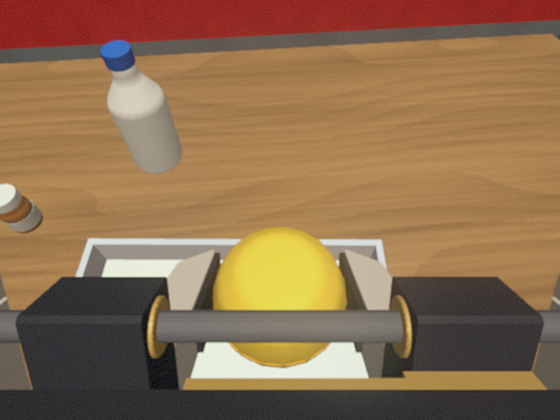

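The view shows the held cheese over the tray. The far rim corners are at about (241,88) and (240,383), with the bottle behind at (140,145).

```bash
python3 - <<'E'
from w import *
o=get_obs(); Rt=Rn.from_euler("xyz",o["tcp_rot"]).as_matrix()
r=capture("wrist");H=np.array(r["hand_eye"]);f=210/np.tan(np.radians(r["fov_y"]/2))
oo=Rt@H[:3,3]+o["tool_pos"]
for rc in [(241,88),(240,383)]:
    d=Rt@H[:3,:3]@np.array([(rc[1]-r["cx"])/f,(rc[0]-r["cy"])/f,1]); print(oo+d*(40-oo[2])/d[2])
for xy in [(113,141),(113,-141)]:
    c,s=np.cos(-.0945),np.sin(-.0945); print("fit",497.35+c*xy[0]-s*xy[1],-300.2+s*xy[0]+c*xy[1])
E
```

```text
[ 620.9 -167.8   40. ]
[ 596.7 -448.8   40. ]
fit 623.1504932504387 -170.4917277196773
fit 596.5411392492387 -451.2334992458234
```

Emit:
{"fn": "play_rows", "kwargs": {
  "rows": [
    [[0.5, -0.1, -0.8], [0, 0, 0]],
    [[0.5, -0.1, -0.8], [0, 0, 0]],
    [[0.5, -0.1, -0.8], [0, 0, 0]],
    [[0.46, -0.1, -0.8], [0, 0, 0]],
    [[0, -0.1, -0.8], [0, 0, 0]],
    [[0, 0, -0.7], [0, 0, 0]],
    [[0, 0, -0.3], [0, 0, 0]],
    [[0, 0, -0.15], [0, 0, 0]],
    [[0, 0, 0], [0, 0, 0]]
  ]
}}

```text
time: 13.7
tool_pos: [559.4, -357.5, 39.0]
tcp_rot: [-3.138, -0.906, -0.092]
contact_force: [0.1, -0.1, -1.2]
grip_width: 57.1
finger_force: 30.0
```

Emit:
{"fn": "play_rows", "kwargs": {
  "rows": [
    [[0, 0, -0.08], [0, 0, 0]],
    [[0, 0, -0.05], [0, 0, 0]],
    [[0, 0, 0], [0, 0, 0]]
  ]
}}

```text
time: 14.08
tool_pos: [559.6, -357.8, 35.7]
tcp_rot: [-3.139, -0.908, -0.091]
contact_force: [-2.2, 1.1, 3.8]
grip_width: 56.5
finger_force: 30.0
```

Emit:
{"fn": "play_rows", "kwargs": {
  "rows": [
    [[0, 0, 0], [0, 0, 0]],
    [[0, 0, 0], [0, 0, 0]],
    [[0, 0, 0], [0, 0, 0]]
  ],
  "hand": 0.7
}}

```text
time: 14.45
tool_pos: [559.7, -357.8, 35.7]
tcp_rot: [-3.139, -0.908, -0.091]
contact_force: [-2.1, 1.9, 5.2]
grip_width: 77.1
finger_force: 0.0
```

Emit:
{"fn": "play_rows", "kwargs": {
  "rows": [
    [[-0.4, 0.04, 0.32], [0, 0, 0]],
    [[-0.6, 0.05, 0.48], [0, 0, 0]],
    [[-0.7, 0.06, 0.6], [0, 0, 0]],
    [[-0.5, 0.3, 0.9], [0, 0, 0]],
    [[0, 0.6, 0.9], [0, 0, 0]],
    [[0, 0.9, 0.9], [0, 0, 0.08]],
    [[0, 0.96, 0.9], [0, 0, 0.08]],
    [[0, 0.96, 0], [0, 0, 0.08]],
    [[0, 0.96, 0], [0, 0, 0.08]],
    [[0, 0.96, 0], [0, 0, 0.08]],
    [[0, 0.96, 0], [0, 0, 0.08]],
    [[0, 0.96, 0], [0, 0, 0.08]]
  ]
}}

```text
time: 15.95
tool_pos: [492.4, -125.2, 184.8]
tcp_rot: [-3.137, -0.906, -0.015]
contact_force: [0.7, -0.3, 0.4]
grip_width: 77.6
finger_force: 0.0
```

Emit:
{"fn": "play_rows", "kwargs": {
  "rows": [
    [[0, 0.96, 0], [0, 0, 0.1]],
    [[-0.06, 0.96, 0], [0, 0, 0.1]],
    [[-0.06, 0.96, 0], [0, 0, 0.1]],
    [[-0.06, 0.96, 0], [0, 0, 0.1]],
    [[-0.06, 0.96, 0], [0, 0, 0.1]],
    [[-0.06, 0.5, 0], [0, 0, 0.1]],
    [[0, 0, 0], [0, 0, 0.27]],
    [[0, 0, 0], [0, 0, 0]]
  ]
}}

```text
time: 16.95
tool_pos: [483.8, 32.5, 184.8]
tcp_rot: [-3.138, -0.906, 0.107]
contact_force: [0.1, -0.3, 0.5]
grip_width: 78.0
finger_force: 0.0
```

```bash
python3 - <<'E' | tail -12
from w import *
r,ry,det,o=wrist("w5",["jar","cheese"])
print(o["time"],o["tool_pos"],o["joint_positions"])
for z,q in [(20,"jar")]:
    for a,p in det[q]: oo,d=ry(a); print(q,p,oo+d*(z-oo[2])/d[2])
from go import *
z=np.array([.788*.9937,.788*.1117,-.616])
delta(np.array([626.5,66.5,52])-120*z,target(6.4,52))
E
```

```text
jar [([117.2, 262.5], 0.94), ([352.5, 246.4], 0.75), ([215.5, 258.3], 0.72)]
cheese []
16.95 [483.8  32.5 184.8] [-0.3  0.2  2.4  2.4  0.5 -1.1]
jar 0.94 [767.   85.3  20. ]
jar 0.75 [486.9  60.7  20. ]
jar 0.72 [621.3  69.9  20. ]
3.396450287871401 [506.1 379.4 304.  222.5  46.1   1.6  76.4] [-0.1 -0.1  0.1 -0.   0.   0.  -0.   0.   0.   0.   0.  -0.   0.  -0.
 -0.   0.  -0.  -0.   0.1  0.1 -0.1 -0.  -0.  -0.  -0.  -0.1 -0.  -0.
 -0.  -0.   0.5 -0.1  1.   0.2  2.3]
total shift [ 1.62  0.78 -1.96] turn [-0.02 -0.01  0.02]
```

View pics/w5.png

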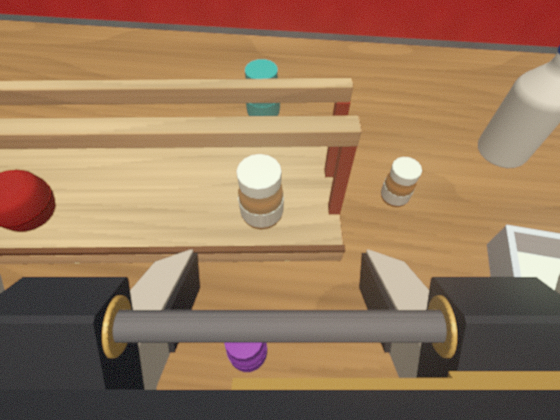

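The view shows the jar standing with its cap at (171,259), amber body at (195,261) and base near (215,264). The right post is at (185,340) and the purple jar at (350,247), below the line in.

```bash
python3 - <<'E'
from w import *
from h import *
o=get_obs(); Rt=Rn.from_euler("xyz",o["tcp_rot"]).as_matrix()
r=capture("wrist");H=np.array(r["hand_eye"]);f=210/np.tan(np.radians(r["fov_y"]/2)); oo=Rt@H[:3,3]+o["tool_pos"]
def ry(rc):
    d=Rt@H[:3,:3]@np.array([(rc[1]-r["cx"])/f,(rc[0]-r["cy"])/f,1]); return oo,d/np.linalg.norm(d)
for rc,z in [((172,259.5),90),((213,263),20),((156,258),90),((226,264),20)]:
    d=ry(rc)[1]; print(rc,z,oo+d*(z-oo[2])/d[2])
print(tri(ry((172,259.5)),ray("scene",(160+113/1.9,60+430/1.9))))
i=r["frame"][150:232,250:272].mean(1).astype(int); print([(150+k,i[k].tolist()) for k in range(0,82,4)])
E
```

```text
(172, 259.5) 90 [623.1  65.4  90. ]
(213, 263) 20 [625.1  65.2  20. ]
(156, 258) 90 [641.4  69.3  90. ]
(226, 264) 20 [609.7  62.1  20. ]
(array([620.1,  67. ,  94.2]), [2.27852676471695, 2.278526764716906])
[(150, [220, 196, 150]), (154, [222, 206, 172]), (158, [244, 247, 228]), (162, [244, 248, 228]), (166, [244, 248, 229]), (170, [245, 248, 229]), (174, [244, 248, 229]), (178, [245, 249, 230]), (182, [245, 249, 230]), (186, [238, 242, 223]), (190, [178, 170, 150]), (194, [175, 167, 148]), (198, [159, 137, 108]), (202, [157, 119, 79]), (206, [164, 122, 78]), (210, [145, 112, 75]), (214, [166, 151, 128]), (218, [163, 151, 131]), (222, [162, 150, 131]), (226, [155, 137, 113]), (230, [194, 169, 126])]
```

Emit:
{"fn": "play_rows", "kwargs": {
  "rows": [
    [[0.53, 0.2, -0.64], [0, 0, 0]],
    [[0.53, 0.2, -0.64], [0, 0, 0]],
    [[0.53, 0.2, -0.64], [0, 0, 0]],
    [[0.53, 0.2, -0.64], [0, 0, 0]],
    [[0.55, 0.06, -0.43], [0, 0, 0]],
    [[0.55, 0.06, -0.43], [0, 0, 0]],
    [[0.55, 0.06, -0.43], [0, 0, 0]],
    [[0.5, 0.06, -0.4], [0, 0, 0]],
    [[0.3, 0.03, -0.24], [0, 0, 0]],
    [[0.16, 0.02, -0.12], [0, 0, 0]],
    [[0, 0, 0], [0, 0, 0]]
  ]
}}

```text
time: 18.52
tool_pos: [626.1, 65.5, 46.3]
tcp_rot: [-3.137, -0.906, 0.107]
contact_force: [-0.2, -0.4, 0.4]
grip_width: 78.0
finger_force: 0.0
```

Emit:
{"fn": "play_rows", "kwargs": {
  "rows": [
    [[0, 0, 0], [0, 0, 0]],
    [[0, 0, 0], [0, 0, 0]],
    [[0, 0, 0], [0, 0, 0]],
    [[0, 0, 0], [0, 0, 0]],
    [[0, 0, 0], [0, 0, 0]]
  ],
  "hand": -1
}}

```text
time: 19.15
tool_pos: [626.2, 65.6, 46.6]
tcp_rot: [-3.137, -0.906, 0.107]
contact_force: [-1.2, -0.0, 2.2]
grip_width: 43.3
finger_force: 30.0
```

Emit:
{"fn": "play_rows", "kwargs": {
  "rows": [
    [[0, 0, 0.15], [0, 0, 0]],
    [[0, 0, 0.25], [0, 0, 0]],
    [[-0.3, -0.03, 0.05], [0, 0, 0]],
    [[-0.5, -0.06, 0], [0, 0, 0]],
    [[-0.7, -0.08, 0], [0, 0, 0]],
    [[-0.8, -0.09, 0], [0, 0, 0]],
    [[-0.8, -0.09, 0.2], [0, 0, 0]],
    [[-0.7, -0.08, 0.5], [0, 0, 0]],
    [[-0.5, -0.1, 0.7], [0, 0, 0]],
    [[-0.2, -0.3, 0.8], [0, 0, 0]],
    [[0, -0.5, 0.7], [0, 0, -0.05]],
    [[0, -0.7, 0.5], [0, 0, -0.08]]
  ]
}}

```text
time: 20.65
tool_pos: [490.4, 4.6, 162.9]
tcp_rot: [-3.138, -0.907, 0.09]
contact_force: [0.5, 0.5, -1.9]
grip_width: 43.0
finger_force: 30.0
```

```bash
python3 - <<'E' | tail -6
from go import *
import math
o=get_obs(); print(o["joint_positions"].round(2),o["grip_width"])
c,s=math.cos(-.092),math.sin(-.092)
x,y=62,55
p=[496.8+c*x-s*y+2,-299+s*x+c*y,33]; print(p)
delta(p,target(-5.3,52))
E
```

```text
3.396450287871401 [506.11 379.41 303.96 222.53  46.15   1.57  76.43] [-0.1 -0.1  0.1 -0.   0.   0.  -0.   0.   0.   0.   0.  -0.   0.  -0.
 -0.   0.  -0.  -0.   0.1  0.1 -0.1 -0.  -0.  -0.  -0.  -0.1 -0.  -0.
 -0.  -0.   0.5 -0.1  1.   0.2  2.3]
[-0.38  0.24  2.46  2.38  0.55 -1.19] 43.029373303566175
[565.5906660628236, -249.9285528348268, 33]
total shift [ 2.51 -8.49 -4.33] turn [-0.01 -0.01 -1.33]
```

Emit:
{"fn": "play_rows", "kwargs": {
  "rows": [
    [[0.2, -0.8, 0.1], [0, 0, -0.13]],
    [[0.26, -0.85, 0], [0, 0, -0.13]],
    [[0.26, -0.85, 0], [0, 0, -0.13]],
    [[0.26, -0.85, 0], [0, 0, -0.13]],
    [[0.26, -0.85, 0], [0, 0, -0.13]],
    [[0.26, -0.85, 0], [0, 0, -0.13]],
    [[0.26, -0.85, -0.1], [0, 0, -0.13]],
    [[0.26, -0.85, -0.2], [0, 0, -0.13]],
    [[0.26, -0.8, -0.4], [0, 0, -0.13]],
    [[0.15, -0.55, -0.5], [0, 0, -0.1]],
    [[0.08, -0.3, -0.6], [0, 0, -0.06]],
    [[0, -0.1, -0.6], [0, 0, 0]]
  ]
}}

```text
time: 22.15
tool_pos: [566.1, -250.4, 92.3]
tcp_rot: [-3.137, -0.906, -0.097]
contact_force: [0.5, 0.2, -0.5]
grip_width: 43.3
finger_force: 30.0
```

Emit:
{"fn": "play_rows", "kwargs": {
  "rows": [
    [[0, 0, -0.5], [0, 0, 0]],
    [[0, 0, -0.5], [0, 0, 0]],
    [[0, 0, -0.4], [0, 0, 0]],
    [[0, 0, -0.2], [0, 0, 0]],
    [[0, 0, 0], [0, 0, 0]]
  ]
}}

```text
time: 22.78
tool_pos: [566.2, -250.0, 44.6]
tcp_rot: [-3.136, -0.905, -0.098]
contact_force: [1.3, 0.4, -1.3]
grip_width: 43.3
finger_force: 30.0
```

Emit:
{"fn": "play_rows", "kwargs": {
  "rows": [
    [[0, 0, -0.15], [0, 0, 0]],
    [[0, 0, -0.12], [0, 0, 0]],
    [[0, 0, -0.05], [0, 0, 0]],
    [[0, 0, 0], [0, 0, 0]]
  ]
}}

```text
time: 23.28
tool_pos: [566.6, -250.3, 35.6]
tcp_rot: [-3.137, -0.907, -0.097]
contact_force: [-1.0, -0.0, 1.0]
grip_width: 43.2
finger_force: 30.0
```

Emit:
{"fn": "play_rows", "kwargs": {
  "rows": [
    [[0, 0, -0.04], [0, 0, 0]],
    [[0, 0, 0], [0, 0, 0]]
  ]
}}

```text
time: 23.52
tool_pos: [566.9, -250.4, 35.2]
tcp_rot: [-3.137, -0.908, -0.097]
contact_force: [-4.5, 0.2, 9.1]
grip_width: 43.2
finger_force: 30.0
```

Emit:
{"fn": "play_rows", "kwargs": {
  "rows": [
    [[0, 0, 0], [0, 0, 0]],
    [[0, 0, 0], [0, 0, 0]],
    [[0, 0, 0], [0, 0, 0]]
  ],
  "hand": 0.4
}}

```text
time: 23.9
tool_pos: [566.9, -250.4, 35.3]
tcp_rot: [-3.138, -0.909, -0.096]
contact_force: [-3.6, 0.9, 9.7]
grip_width: 63.7
finger_force: 0.0
```

Emit:
{"fn": "play_rows", "kwargs": {
  "rows": [
    [[-0.3, 0.03, 0.24], [0, 0, 0]],
    [[-0.5, 0.05, 0.4], [0, 0, 0]],
    [[-0.7, 0.07, 0.56], [0, 0, 0]],
    [[-0.7, 0.07, 0.7], [0, 0, 0]],
    [[0, 0.1, 0.9], [0, 0, 0]],
    [[0, 0.1, 0.9], [0.07, 0.7, 0]],
    [[0, 0.3, 0.9], [0.08, 0.85, 0]],
    [[0, 0.4, 0.6], [0.08, 0.85, 0]],
    [[0, 0.6, 0.2], [0.08, 0.85, 0]],
    [[-0.1, 0.8, 0], [0.08, 0.85, 0]],
    [[-0.2, 0.9, 0], [0.08, 0.85, 0]],
    [[-0.2, 0.9, 0], [0.08, 0.85, 0]]
  ]
}}

```text
time: 25.4
tool_pos: [490.6, -134.3, 157.2]
tcp_rot: [-3.059, -0.351, -0.099]
contact_force: [0.6, 1.5, -0.5]
grip_width: 64.3
finger_force: 0.0
```

```bash
python3 - <<'E' | tail -6
from go import *
o=get_obs(); print(o["joint_positions"].round(2),o["tool_pos"].round(1))
delta([438,-4,150],target(3.9,0))
E
```

```text
3.396450287871401 [506.11 379.41 303.96 222.53  46.15   1.57  76.43] [-0.1 -0.1  0.1 -0.   0.   0.  -0.   0.   0.   0.   0.  -0.   0.  -0.
 -0.   0.  -0.  -0.   0.1  0.1 -0.1 -0.  -0.  -0.  -0.  -0.1 -0.  -0.
 -0.  -0.   0.5 -0.1  1.   0.2  2.3]
[-0.56  0.27  1.96  0.37  0.66  0.83] [ 490.6 -134.3  157.2]
total shift [-1.75  4.34 -0.24] turn [-0.55  2.52  1.08]
```

Emit:
{"fn": "play_rows", "kwargs": {
  "rows": [
    [[-0.29, 0.73, 0.1], [-0.09, 0.42, 0.18]],
    [[-0.29, 0.73, 0.1], [-0.09, 0.42, 0.18]],
    [[-0.29, 0.73, 0.1], [-0.09, 0.42, 0.18]],
    [[-0.29, 0.73, 0], [-0.09, 0.42, 0.18]],
    [[-0.29, 0.73, 0], [-0.09, 0.42, 0.18]],
    [[-0.29, 0.69, 0], [-0.09, 0.42, 0.18]],
    [[0, 0, 0], [0, 0, 0]]
  ]
}}

```text
time: 26.28
tool_pos: [439.4, -3.6, 166.1]
tcp_rot: [-3.139, -0.004, 0.072]
contact_force: [0.0, -0.7, -0.3]
grip_width: 64.1
finger_force: 0.0
```

```bash
python3 - <<'E' | tail -14
from w import *
r,ry,det,o=wrist("w6",["trier","trier_grip","trier_tip"])
print(o["time"],o["tool_pos"],o["tcp_rot"].round(3),o["joint_positions"].round(2))
for z,q in [(0,"trier"),(9,"trier_grip"),(6,"trier_tip")]:
    for a,p in det[q]: oo,d=ry(a); print(q,p,oo+d*(z-oo[2])/d[2])
s=capture("scene")["frame"];t=capture("top")["frame"]
up=lambda a:cv2.resize(a,(400,300),interpolation=cv2.INTER_CUBIC)
m=np.vstack([np.hstack([up(r["frame"]),up(s[155:290,40:220])]),np.hstack([up(t[190:310,340:500]),up(t[160:310,230:430])])])
cv2.imwrite("pics/m1.png",m[:,:,::-1])
E
```

```text
trier [([187.5, 240.0], 0.81)]
trier_grip [([190.4, 279.6], 0.76)]
trier_tip [([190.4, 137.4], 0.86)]
26.275 [439.4  -3.6 166.1] [-3.1 -0.   0.1] [-0.2  0.3  1.9  0.   1.   1.3]
trier 0.81 [438.2  31.4   0. ]
trier_grip 0.76 [440.5  -3.4   9. ]
trier_tip 0.86 [430.8 119.3   6. ]
```

View pics/m1.png

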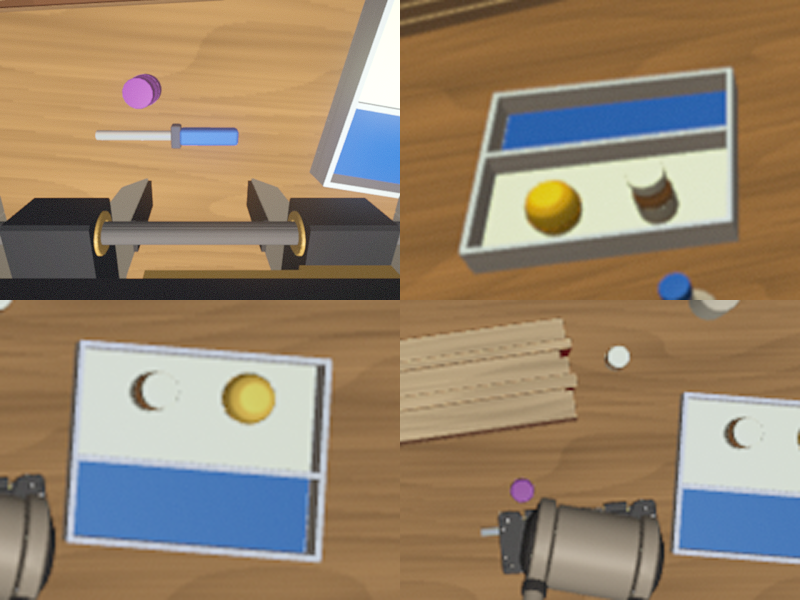

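The montage shows the cheese and jar standing in the white bay, the jar upright. The trier lies under the wrist with its handle at about (137,205) in the first panel and the blade to the left. The jaws must turn 90° about z.

Emit:
{"fn": "play_rows", "kwargs": {
  "rows": [
    [[0, 0, 0], [0, 0, 0.9]],
    [[0, 0, 0], [0, 0, 0.95]],
    [[0, 0, 0], [0, 0, 0.95]],
    [[0, 0, 0], [0, 0, 0.95]],
    [[0, 0, -0.1], [0, 0, 0.95]],
    [[0, 0, -0.2], [0, 0, 0.95]],
    [[0, 0, -0.3], [0, 0, 0.95]],
    [[0, 0, -0.4], [0, 0, 0.95]],
    [[0, 0, -0.5], [0, 0, 0.95]],
    [[0, 0, -0.5], [0, 0, 0.95]],
    [[0, 0, -0.5], [0, 0, 0.95]],
    [[0, 0, -0.5], [0, 0, 0.9]]
  ],
  "hand": 0.2
}}

```text
time: 28.08
tool_pos: [440.3, -4.7, 75.6]
tcp_rot: [-3.139, -0.005, 1.651]
contact_force: [-0.0, 0.2, -0.2]
grip_width: 55.3
finger_force: 0.0
```

```bash
python3 - <<'E' | tail -8
from w import *
from go import *
r,ry,det,o=wrist("w7",["trier","trier_grip","trier_tip"])
print(o["time"],o["tool_pos"],o["tcp_rot"].round(3),o["joint_positions"].round(2))
for z,q in [(0,"trier"),(9,"trier_grip"),(6,"trier_tip")]:
    for a,p in det[q]: oo,d=ry(a); print(q,p,oo+d*(z-oo[2])/d[2])
E
```

```text
-0.  -0.   0.5 -0.1  1.   0.2  2.3]
trier [([173.7, 279.5], 0.75)]
trier_grip [([226.1, 277.5], 0.75)]
trier_tip [([3.9, 283.4], 0.62)]
28.075 [440.35  -4.67  75.57] [-3.14 -0.01  1.65] [-0.19  0.42  1.96  0.01  0.77 -0.27]
trier 0.75 [438.25  29.21   0.  ]
trier_grip 0.75 [439.52  -1.83   9.  ]
trier_tip 0.62 [432.86 121.09   6.  ]
```

Emit:
{"fn": "play_rows", "kwargs": {
  "rows": [
    [[-0.02, 0.03, -0.6], [0, 0, 0]],
    [[0, 0, -0.6], [0, 0, 0]],
    [[0, 0, -0.4], [0, 0, 0]],
    [[0, 0, -0.25], [0, 0, 0]],
    [[0, 0, -0.1], [0, 0, 0]],
    [[0, 0, 0], [0, 0, 0]]
  ]
}}

```text
time: 29.02
tool_pos: [439.8, -3.2, 17.7]
tcp_rot: [-3.138, -0.005, 1.648]
contact_force: [0.3, 0.2, 0.0]
grip_width: 55.0
finger_force: 0.0
```

Emit:
{"fn": "play_rows", "kwargs": {
  "rows": [
    [[0, 0, 0], [0, 0, 0]],
    [[0, 0, 0], [0, 0, 0]],
    [[0, 0, 0], [0, 0, 0]],
    [[0, 0, 0], [0, 0, 0]],
    [[0, 0, 0], [0, 0, 0]]
  ],
  "hand": -1
}}

```text
time: 29.65
tool_pos: [439.8, -3.2, 17.6]
tcp_rot: [-3.138, -0.005, 1.648]
contact_force: [0.7, -0.9, 0.4]
grip_width: 19.6
finger_force: 30.0
```

Emit:
{"fn": "play_rows", "kwargs": {
  "rows": [
    [[0, 0, 0.3], [0, 0, 0]],
    [[0, 0, 0.6], [0, 0, 0]],
    [[0, -0.3, 0.8], [0, 0, -0.1]],
    [[0, -0.7, 0.8], [0, 0, -0.12]],
    [[-0.05, -0.9, 0.5], [0, 0, -0.12]],
    [[-0.05, -0.95, 0], [0, 0, -0.12]],
    [[-0.05, -0.95, 0], [0, 0, -0.12]],
    [[-0.05, -0.95, 0], [0, 0, -0.12]],
    [[-0.05, -0.95, 0], [0, 0, -0.12]],
    [[-0.05, -0.95, 0], [0, 0, -0.12]],
    [[-0.05, -0.95, 0], [0, 0, -0.12]],
    [[-0.05, -0.95, 0], [0, 0, -0.12]]
  ]
}}

```text
time: 31.15
tool_pos: [427.5, -260.5, 108.0]
tcp_rot: [-3.138, -0.005, 1.483]
contact_force: [0.1, 1.0, -0.6]
grip_width: 19.7
finger_force: 30.0
```

Emit:
{"fn": "play_rows", "kwargs": {
  "rows": [
    [[0, -0.95, 0], [0, 0, -0.03]],
    [[0, -0.9, 0], [0, 0, 0]],
    [[0, -0.5, 0], [0, 0, 0]],
    [[0, 0, 0], [0, 0, 0]]
  ]
}}

```text
time: 31.65
tool_pos: [427.5, -330.5, 107.6]
tcp_rot: [-3.138, -0.005, 1.478]
contact_force: [0.1, 0.4, -0.9]
grip_width: 19.8
finger_force: 30.0
```

```bash
python3 - <<'E' | tail -5
from w import *
r,ry,det,o=wrist("w8",["trier_tip","trier"])
print(o["time"],o["tool_pos"],np.degrees(o["tcp_rot"]),o["joint_positions"].round(2),o["grip_width"])
z=o["tool_pos"][2]-12
for q in det:
    for a,p in det[q]: oo,d=ry(a); print(q,p,oo+d*(z-oo[2])/d[2])
E
```

```text
trier_tip [([161.5, 444.9], 0.45)]
trier [([202.2, 281.7], 0.92)]
31.65 [ 427.5 -330.5  107.6] [-179.8   -0.3   84.7] [-0.8  0.5  1.6  0.   1.  -0.7] 19.84253847985794
trier_tip 0.45 [ 504.3 -283.3   95.6]
trier 0.92 [ 432.4 -295.1   95.6]
```

Emit:
{"fn": "play_rows", "kwargs": {
  "rows": [
    [[0, 0, -0.6], [0, 0, 0]],
    [[0, 0, -0.7], [0, 0, 0]],
    [[0, 0, -0.6], [0, 0, 0]],
    [[0, 0, -0.4], [0, 0, 0]],
    [[0, 0, -0.25], [0, 0, 0]],
    [[0, 0, -0.15], [0, 0, 0]],
    [[0, 0, -0.05], [0, 0, 0]],
    [[0, 0, 0], [0, 0, 0]]
  ]
}}

```text
time: 32.8
tool_pos: [427.8, -330.3, 25.3]
tcp_rot: [-3.138, -0.004, 1.479]
contact_force: [-0.4, -0.4, -0.4]
grip_width: 19.5
finger_force: 30.0
```

Emit:
{"fn": "play_rows", "kwargs": {
  "rows": [
    [[0, 0, -0.04], [0, 0, 0]],
    [[0, 0, -0.03], [0, 0, 0]],
    [[0, 0, 0], [0, 0, 0]]
  ]
}}

```text
time: 33.17
tool_pos: [427.8, -330.3, 23.6]
tcp_rot: [-3.139, -0.004, 1.479]
contact_force: [-0.8, 0.5, 4.6]
grip_width: 19.7
finger_force: 30.0
```

Emit:
{"fn": "play_rows", "kwargs": {
  "rows": [
    [[0, 0, 0], [0, 0, 0]],
    [[0, 0, 0], [0, 0, 0]],
    [[0, 0, 0], [0, 0, 0]]
  ],
  "hand": -0.32
}}

```text
time: 33.55
tool_pos: [427.7, -330.2, 22.8]
tcp_rot: [-3.138, -0.005, 1.479]
contact_force: [-0.3, 0.3, -0.3]
grip_width: 31.2
finger_force: 0.0
```

Emit:
{"fn": "play_rows", "kwargs": {
  "rows": [
    [[0, 0, 0.4], [0, 0, 0]],
    [[0, 0, 0.7], [0, 0, 0]],
    [[0, 0, 0.9], [0, 0, 0]],
    [[0, 0, 0.9], [0, 0, 0]],
    [[0, 0.3, 0.9], [0, 0, 0]],
    [[-0.3, 0.9, 0.9], [0, 0, 0]],
    [[-0.3, 0.9, 0.5], [0, 0, 0]],
    [[-0.3, 0.9, 0], [0, 0, 0]],
    [[0, 0.9, 0], [0, 0, 0]],
    [[0, 0.9, 0], [0, 0, 0]],
    [[0, 0.9, 0], [0, 0, 0]],
    [[0, 0, 0], [0, 0, 0]]
  ]
}}

```text
time: 35.05
tool_pos: [400.6, -158.0, 179.7]
tcp_rot: [-3.139, -0.004, 1.481]
contact_force: [-0.3, -1.4, -0.2]
grip_width: 31.0
finger_force: 0.0
```

```bash
python3 - <<'E'
from plant import *
import cv2,numpy as np
s=capture("scene")["frame"];t=capture("top")["frame"]
up=lambda a:cv2.resize(a,(400,300),interpolation=cv2.INTER_CUBIC)
m=np.vstack([np.hstack([up(s[155:290,40:220]),up(s[140:320,200:440])]),np.hstack([up(t[190:310,340:500]),up(t[150:360,180:460])])])
cv2.imwrite("pics/m2.png",m[:,:,::-1]); print(get_obs()["time"],get_obs()["contact_force"])
E
```

```text
35.15 [-0.81786175  0.17619198 -0.28102974]
```

View pics/m2.png

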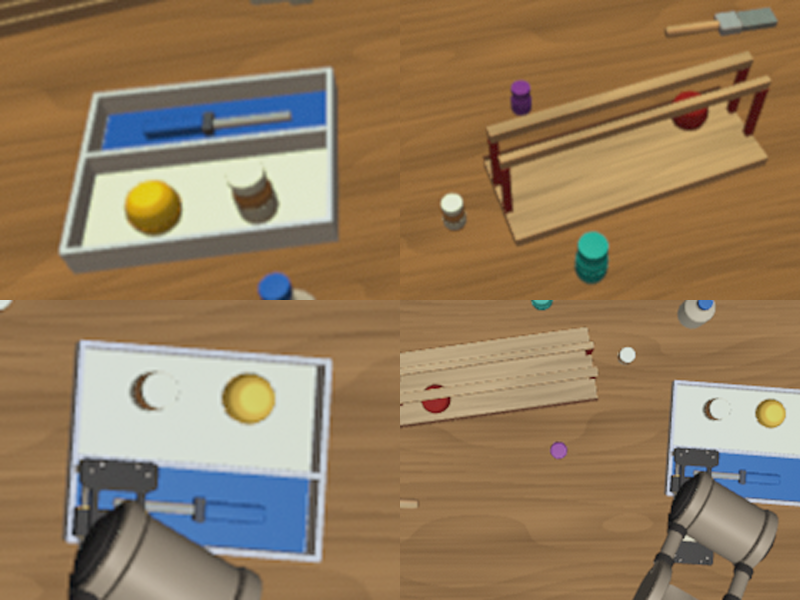

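The final pictures show the cheese and the upright jar in the white bay and the trier lying flat along the blue bay. The rest of the scene is unmoved and the gripper is clear of everything.

```bash
python3 -c "
from plant import bot
print(bot.close_job())"
```

```text
the job is handed in; nothing more can be done
None
```

I handed the job in at about 35 s: the yellow cheese and the upright jar are in the white bay, the trier lies flat in the blue bay, and nothing else was moved; the wrist force read about 10 N at most, just after I let go of the jar in the tray, and the jar may have dropped a millimetre or two as it was released.

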